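Test a repaired torch: into the stand, then dimmer lever to the set tab

ROBOT

A 7-joint arm with a two-finger parallel gripper is mounted at the origin on the work surface. World frame = base frame: x ahead of the robot, y to its left, z up, the work surface at z = 0. Lengths are in m, angles in rad, forces in N, time in s.
With the tool pointing down it reaches from about 0.425 to 0.875 m from the base axis. Payload 4.7 kg.
Tool frame: the origin (TCP) lies on the centre line of the jaws, within the pads' length; the fingertips stand 14 mm ahead of it and the grasp point (between the pads) lies 5 mm behind it; z points along the fingers, y is the line along which they close (so a half turn about z gives the same grasp; the last joint's range is limited). The gripper opens to 87 mm and grips with 3 to 60 N. Pads are 19 mm wide; open, the fingers measure 117 mm over their backs; the gripper's body (75 mm by 190 mm) begins 51 mm behind the grasp point.
Start: joints at [-1.128, 0.321, -0.07, 1.45, 0.023, 1.371, -0.057], TCP at [0.27, 0.591, 0.214] pointing down, gripper open.
Joint ranges: [-2.86, 2.86], [-0.3, 2.09], [-1.38, 1.24], [0.06, 2.45], [-1.56, 4.7], [0.09, 2.05], [-2.69, 2.69]. Speed limits (rad/s): [2.57, 2.57, 3.14, 3.14, 3.14, 3.14, 3.14].

INTERFACE

Orientations are given as a rotation vector (axis times angle).
In Python, from bench import ctrl gives the robot as it stands.
- The arm moves only by the tool send_rows, never from a script. Its argument "steps" is a list of rows, each an object of numbers: "tx", "ty", "tz": the shift along the tool's x, y, z in units of 60 mm (1.0 is 60 mm); "turn": the turn about the tool's z in units of 8 degrees (1.0 is 8 degrees); "grip": the opening, from 0 (shut) to 1 (fully open). A call has 1 to 12 rows; each row shifts and turns the commanded pose from where the row before left it, along the tool's axes as they then stand; what a row does not reach is not made up. A row lasts 1/8 s, in which the tool goes at most 62.5 mm and 10.7 degrees, less where a joint would pass 70% of its speed; a pose out of reach is approached as far as the arm can. A call is refused whole if a number of a shift passes 1 or a number of a turn 1, either way. A call with a gripper value outside its range is refused whole. The fingers move at their own pace and stop on an object; "newtons" is the grip in N (left out, the last holds). Time passes only in rows, so rows that do not move let the fingers close. It gives the time, the measured TCP pose, the force, the opening and the grip force at its end, in the units of the state.
- ctrl.get_state(): the state, without advancing time (a new reading comes with each control period).
- ctrl.get_image(name): name is "side" or "top" or "wrist"; returns a dict with "pixels" (384x512x3 uint8, red, green, blue), "K" (3x3 intrinsics, pixels), "dist" ([k1, k2, p1, p2, k3] as OpenCV has them; the pictures are not rectified), "cam_to_world" (4x4, takes a point from camera to world coordinates); the wrist camera has in their place "T_tool_cam" (4x4, takes a point from camera to tool coordinates, whose origin is the TCP and whose axes are the flange's). Camera axes: x right, y down, z forward; pixel columns grow to the right and rows downward; lengths in m; the calibration is good to about 2 mm. A picture is of the moment at which its call begins: read the wrist's pose just before it. There is no depth.
- ctrl.close_job(): hands the job in; it is judged then, once.
The state is a dict: "time": time; "joint_positions": joint angles; "qd": joint speeds; "joint_torque": joint torques, N m; "position": TCP position; "tool_rot": TCP orientation; "ft_force": force on the tool from outside, world axes, zero at the start; "torque": the same for the moment, N m; "grip_width": opening from 0.0 (shut) to 1.0 (fully open); "grip_force": force on a finger pad.
Only numpy, scipy, OpenCV 4.12 (cv2) and the standard library are available. Lean on these libraries where they do the work, as an engineer would, in place of code of your own. Each camera call takes 0.05 s, during which the arm holds its last target. There are 200 camera calls.

TASK

Pick up the torch with the orange bands and lay it in the blue V cradle of the test stand, its lens facing the light meter; set it down, do not drop it in. Then swing the red-knobbed dimmer lever up from its off end until its pointer lines up with the yellow set tab, without running past the tab, and leave it there. Leave the yellow tab, the torch with the blue bands and the two standing battery cells where they are.

Things in the scene. Friction and masses are not known exactly. Their poses are not given: they have to be found in the camera images.
- torch_orange: The torch to test: loose, 150 g, black, lying on the bench, two orange bands. Origin on its axis, mid barrel; +x along the axis to the lens. Barrel 27 mm diameter, x -48 to 48 mm; hexagonal head x 48 to 84, hexagonal tail collar x -60 to -48, both 38 mm across flats. On the bench its axis is 19 mm up.
- torch_orange_lens (a point): Centre of the lens face of the orange-banded torch (84 mm from the torch's origin).
- torch_blue: A second torch, the same but with two blue bands; a bystander.
- stand: Test stand, fixed. Origin on the bench under the cradle's middle; +x along the cradle to the light meter. Base plate 10 mm thick, x -90 to 200, y +-50 mm. Two blue 90 degree V blocks 10 mm thick at x = +-33 mm, tops 57 mm up, 31 mm to each side; the barrel lies in both, collars outside them (10 mm play), 56 mm finger gap between. Meter: grey box 85 mm wide and high from x = 145.
- cradle (a point): Where the torch's origin lies when it rests in the middle of the cradle: 50 mm above the bench; axes as the stand's.
- dimmer: Dimmer box, fixed: 190 x 250 mm, 60 mm high, black top with white scale ticks. Origin on the bench under the lever's pivot; the box runs from x = -135 to +55 mm and y = +-125 mm.
- pivot (a point): The pivot of lever and tab on the box's top face, 60 mm above the bench; both turn about the vertical through it; axes as the dimmer box's.
- lever (a joint): Lever angle, rad: 0 at the off end (green tick), 2.2 at full; grows anticlockwise seen from above. The lever lies flat over the box and points from the pivot in the direction pi - 1.1 + angle about z in the dimmer's frame. Stiff (about 2 N at the knob); stays where it is left.
- lever_knob (a point): Middle of the red upright knob on the lever, 78 mm from the pivot: a cylinder 22 mm in diameter, from 74 to 110 mm above the bench; this point is 96 mm above it. Frame x along the lever, outward.
- lever_tip (a point): Tip of the lever's white pointer, 99 mm from the pivot, 71 mm above the bench. Frame x along the lever, outward.
- set_tab (a joint): Angle of the yellow set tab on the same scale and zero as the lever: the lever is on the mark when both angles agree. The tab stays put unless pushed.
- set_mark (a point): Inner end of the yellow tab (22 mm long radially, 9 mm wide, top 68 mm above the bench), 103 mm from the pivot. Frame x outward, y the way the lever angle grows.
- cell_a: Green battery cell, 18 mm in diameter, 65 mm tall, standing loose near the stand; origin at the centre of its foot.
- cell_b: Red battery cell, the same size, standing loose nearer the robot.

How it is judged:
By the outcome, as a careful person would: the job done as asked, in the order asked, and still so for the second after the job is handed in, with the robot touching nothing.
It also fails if it takes over 59 s, if anything falls off the work surface, if the arm or the gripper's body presses on something with over 40 N, if the wrist force passes 120 N, or if a joint passes its speed limit or range.

## Working session

There is one attempt and no reset: what is moved stays moved. The work goes in short steps, Python scripts to look and compute and a tool call to move; the robot and the scene stay as the last step left them, time stands still between calls to the robot, and variables do not carry over. Pictures are saved under pics/ and viewed, at most 10 in all, crops included, and the job is handed in when it is done.

Besides the shell and the picture viewer there is one more tool, called after ">>>" as name([rows], argument=value, ...), one row to a line, values as JSON. send_rows: Moves the arm, as the interface text tells. Its arguments: {"type":"object","properties":{"steps":{"type":"array"},"newtons":{"type":"number"}},"required":["steps"]}

```bash
mkdir -p pics; python3 - <<'E'
from bench import ctrl
import cv2,pickle
s=ctrl.get_state();print({k:s[k] for k in('time','position','tool_rot','grip_width')})
D={}
for n in('top','side','wrist'):
    d=ctrl.get_image(n);D[n]=d
    print(n,d['K'],d['dist'],d.get('cam_to_world',d.get('T_tool_cam')))
    cv2.imwrite(f'pics/{n}0.png',cv2.resize(d['pixels'][:,:,::-1],(800,600),interpolation=cv2.INTER_CUBIC))
pickle.dump((s,D),open('d0.pkl','wb'))
E
```

```text
{'time': 0.0, 'position': array([0.27006989, 0.59062051, 0.21285916]), 'tool_rot': array([-6.68263985e-01, -3.06937219e+00,  2.95728032e-03]), 'grip_width': 0.9982268250919344}
top [[449.83940172   0.         257.18253662]
 [  0.         449.83940172 190.1001092 ]
 [  0.           0.           1.        ]] [-0.11798169  0.          0.          0.          0.        ] [[ 0.00867149 -0.99636622  0.08472994  0.41987311]
 [-0.99979354 -0.01019599 -0.01757635  0.06326008]
 [ 0.01837638 -0.08456003 -0.99624892  1.28748452]
 [ 0.          0.          0.          1.        ]]
side [[365.12652671   0.         253.2959985 ]
 [  0.         365.12652671 191.00756921]
 [  0.           0.           1.        ]] [-0.01659728  0.          0.          0.          0.        ] [[ 0.67262202 -0.41171025  0.61487746  0.02860627]
 [-0.7397086  -0.35133043  0.57393215 -0.44453126]
 [-0.02026859 -0.84086955 -0.5408582   0.54615944]
 [ 0.          0.          0.          1.        ]]
wrist [[328.48034388   0.         260.843327  ]
 [  0.         328.48034388 193.54245828]
 [  0.           0.           1.        ]] [-0.08265865  0.          0.          0.          0.        ] [[ 5.87066731e-04 -9.53722162e-01 -3.00688698e-01  8.35390629e-02]
 [ 9.99999741e-01  6.85041356e-04 -2.20402510e-04 -5.25543602e-04]
 [ 4.16186951e-04 -3.00688491e-01  9.53722317e-01 -1.70806431e-01]
 [ 0.00000000e+00  0.00000000e+00  0.00000000e+00  1.00000000e+00]]
```

View pics/top0.png

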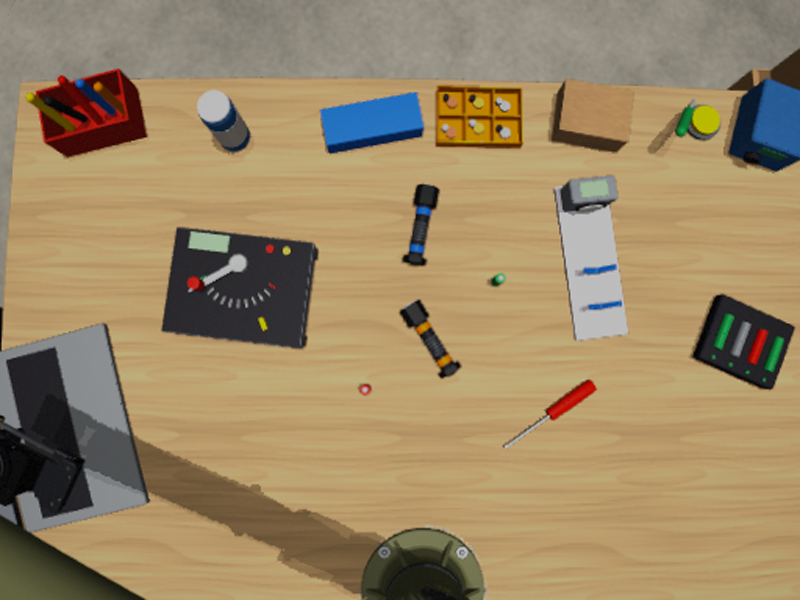

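View pics/side0.png

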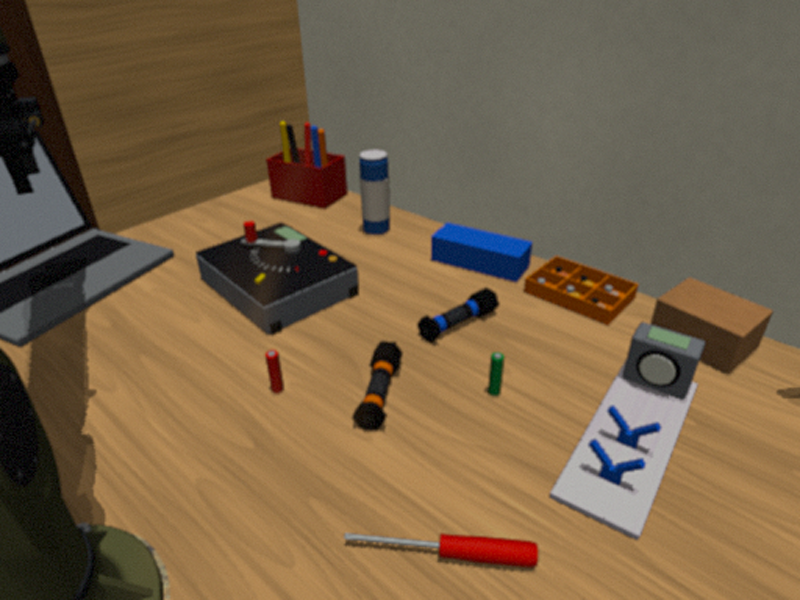

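Top view (800x600 scale): orange torch with its head at (415,313) and tail at (448,370). The pivot is at (237,263), the knob at (194,283) and the tab at (263,323). The stand runs from (600,338) up to the meter at (590,190). The side view agrees: the larger head is at the far end, and the cells are clear of the torch.

```bash
cat > h.py <<'E'
import numpy as np,cv2,pickle
from scipy.spatial.transform import Rotation as R
def cam(d,s=None):
    if 'cam_to_world' in d: return np.array(d['cam_to_world'])
    T=np.eye(4);T[:3,:3]=R.from_rotvec(s['tool_rot']).as_matrix();T[:3,3]=s['position']
    return T@d['T_tool_cam']
def w(d,uv,z,s=None):
    p=cv2.undistortPoints(np.array(uv,float).reshape(-1,1,2),d['K'],np.array(d['dist']))[:,0]
    T=cam(d,s);r=np.c_[p,np.ones(len(p))]@T[:3,:3].T
    return T[:3,3]+r*((z-T[2,3])/r[:,2])[:,None]
def px(d,X,s=None):
    T=np.linalg.inv(cam(d,s));r=cv2.Rodrigues(T[:3,:3])[0]
    return cv2.projectPoints(np.array(X,float).reshape(-1,3),r,T[:3,3],d['K'],np.array(d['dist']))[0][:,0]
def blobs(d,h0,h1,smin=120,vmin=60,box=None,amin=6):
    hsv=cv2.cvtColor(d['pixels'],cv2.COLOR_RGB2HSV)
    m=cv2.inRange(hsv,(h0,smin,vmin),(h1,255,255))
    if box: k=np.zeros_like(m);x0,y0,x1,y1=box;k[y0:y1,x0:x1]=1;m*=k
    n,l,st,c=cv2.connectedComponentsWithStats(m)
    return [(c[i].round(2),st[i].tolist()) for i in range(1,n) if st[i][4]>=amin]
def yaw(s): 
    m=R.from_rotvec(s['tool_rot']).as_matrix();return np.degrees(np.arctan2(m[1,0],m[0,0]))
E
python3 - <<'E'
from h import *
s,D=pickle.load(open('d0.pkl','rb'));d=D['top'];k=1/1.5625
def show(n,b,z):
    for c,st in b: print(n,c,st,w(d,c,z)[0].round(4))
show('orange',blobs(d,5,20,170,120,(250,185,300,245)),.029)
show('tab',blobs(d,22,35,150,120,(155,190,185,220)),.068)
show('knob',blobs(d,0,8,150,90,(110,170,140,195)),.105)
show('vblk',blobs(d,100,125,150,60,(360,160,405,205)),.04)
q=lambda n,u,z:print(n,w(d,np.array(u)*k,z).round(4).tolist())
q('pivot',[(237,263)],.07)
q('box',[(177,228),(317,245),(304,348),(163,331)],.06)
q('base',[(556,188),(627,333),(576,340)],.01)
q('torch',[(410,311),(450,371)],.019)
print(yaw(s),R.from_rotvec(s['tool_rot']).as_matrix().round(3))
c=np.vstack([cv2.resize(d['pixels'][y:y+90,x:x+120],(800,600),interpolation=cv2.INTER_CUBIC)[:,:,::-1] for x,y in((100,140),)])
cv2.imwrite('pics/c1.png',c)
E
```

```text
orange [270.37 209.32] [266, 206, 10, 8, 38] [0.4733 0.0037 0.029 ]
orange [283.92 230.53] [280, 227, 9, 8, 36] [ 0.4143 -0.0346  0.029 ]
tab [167.69 206.83] [165, 203, 6, 9, 29] [0.4755 0.2844 0.068 ]
knob [123.57 180.59] [120, 177, 8, 8, 54] [0.5422 0.3977 0.105 ]
vblk [383.19 172.21] [374, 170, 20, 5, 58] [ 0.5805 -0.3156  0.04  ]
vblk [386.3  195.13] [377, 193, 21, 5, 54] [ 0.5154 -0.3235  0.04  ]
pivot [[0.5802, 0.3309, 0.07]]
box [[0.6436, 0.4433, 0.06], [0.6149, 0.1921, 0.06], [0.4334, 0.2114, 0.06], [0.46, 0.4615, 0.06]]
base [[0.7364, -0.2462, 0.01], [0.466, -0.3766, 0.01], [0.4526, -0.28, 0.01]]
torch [[0.5025, 0.0259, 0.019], [0.3949, -0.047, 0.019]]
155.4344844325798 [[-0.909  0.416 -0.001]
 [ 0.416  0.909 -0.002]
 [-0.    -0.002 -1.   ]]
```

View pics/c1.png

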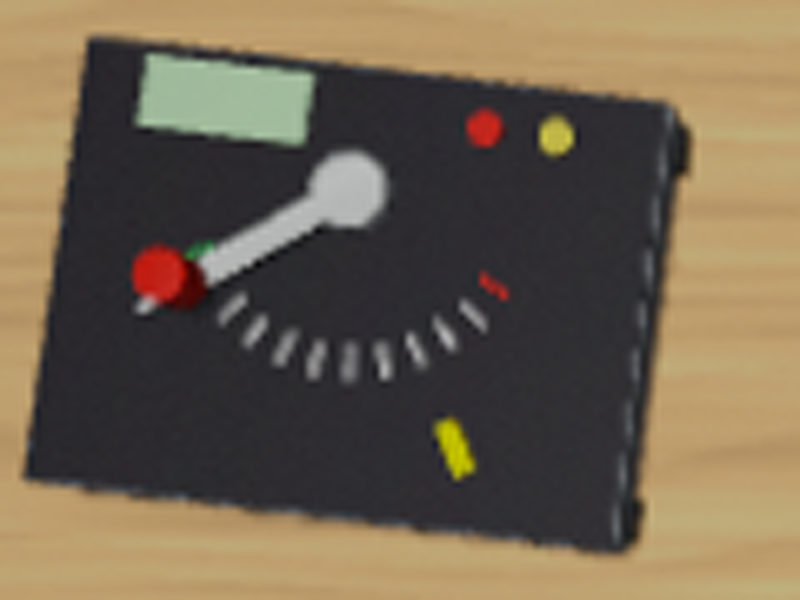

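The crop shows the lever at the off end over the green tick, with the pivot at (350,190), the knob at (162,272) and the tab from (445,422) to (465,475). The measured distances match the sizes given: V blocks 66 mm apart and the torch's ends where they should be. I'll turn the tool first.

>>> send_rows([
  {"turn":-0.9,"grip":1},
  {"turn":-0.9},
  {"turn":-0.9},
  {"turn":-0.9},
  {"turn":-0.9},
  {"turn":-0.9},
  {"turn":-0.9},
  {"turn":-0.9},
])

```text
validation failed for argument at $.st...
```

```bash
cat >> h.py <<'E'
def go(s,x,y,z,yw=None):
    m=R.from_rotvec(s['tool_rot']).as_matrix()
    print('yaw',yaw(s).round(2),'pos',s['position'].round(4),'units',(m.T@(np.array([x,y,z])-s['position'])/.06).round(2), 'turn',None if yw is None else round(-((yw-yaw(s)+180)%360-180)/8,2))
E
python3 - <<'E'
from h import *
from bench import ctrl
s=ctrl.get_state();go(s,.47,.28,.213,213.3);go(s,.444,-.0155,.213);
E
```

```text
yaw 155.43 pos [0.2701 0.5907 0.2131] units [-5.18 -3.33  0.01] turn -7.23
yaw 155.43 pos [0.2701 0.5907 0.2131] units [-6.84 -7.98  0.01] turn None
```

The move was refused. Probably every row needs all the fields.

>>> send_rows([
  {"tx":0,"ty":0,"tz":0,"turn":-0.9,"grip":1},
  {"tx":0,"ty":0,"tz":0,"turn":-0.9,"grip":1},
  {"tx":0,"ty":0,"tz":0,"turn":-0.9,"grip":1},
  {"tx":0,"ty":0,"tz":0,"turn":-0.9,"grip":1},
  {"tx":0,"ty":0,"tz":0,"turn":-0.9,"grip":1},
  {"tx":0,"ty":0,"tz":0,"turn":-0.9,"grip":1},
  {"tx":0,"ty":0,"tz":0,"turn":-0.9,"grip":1},
  {"tx":0,"ty":0,"tz":0,"turn":-0.9,"grip":1},
])

```text
time: 1.15
position: [0.2702, 0.5909, 0.2135]
tool_rot: [0.899, -3.01, 0.001]
ft_force: [-0.2, -0.3, -0.6]
grip_width: 1.002
grip_force: 0.0
```

```bash
python3 - <<'E'
from h import *
from bench import ctrl
s=ctrl.get_state();go(s,.47,.28,.213,213.3);go(s,.444,-.0155,.213);
E
```

```text
yaw -146.73 pos [0.2702 0.5909 0.2135] units [ 0.06 -6.16  0.01] turn -0.0
yaw -146.73 pos [0.2702 0.5909 0.2135] units [  3.12 -10.04   0.02] turn None
```

>>> send_rows([
  {"tx":0,"ty":-0.88,"tz":0,"turn":0,"grip":1},
  {"tx":0,"ty":-0.88,"tz":0,"turn":0,"grip":1},
  {"tx":0,"ty":-0.88,"tz":0,"turn":0,"grip":1},
  {"tx":0,"ty":-0.88,"tz":0,"turn":0,"grip":1},
  {"tx":0,"ty":-0.88,"tz":0,"turn":0,"grip":1},
  {"tx":0,"ty":-0.88,"tz":0,"turn":0,"grip":1},
  {"tx":0.02,"ty":-0.88,"tz":0,"turn":0,"grip":1},
  {"tx":0.61,"ty":-0.77,"tz":0,"turn":0,"grip":1},
  {"tx":0.61,"ty":-0.77,"tz":0,"turn":0,"grip":1},
  {"tx":0.61,"ty":-0.77,"tz":0,"turn":0,"grip":1},
  {"tx":0.61,"ty":-0.77,"tz":0,"turn":0,"grip":1},
  {"tx":0.62,"ty":-0.78,"tz":0,"turn":0,"grip":1},
])

```text
time: 2.65
position: [0.4425, -0.0154, 0.2139]
tool_rot: [-0.893, 3.011, 0.0]
ft_force: [0.7, 0.5, -0.8]
grip_width: 1.002
grip_force: 0.0
```

```bash
python3 - <<'E'
from h import *
from bench import ctrl
import time
s=ctrl.get_state();d=ctrl.get_image('wrist');pickle.dump((s,d),open('d1.pkl','wb'))
go(s,.444,-.0155,.018,213.3)
B=blobs(d,5,20,170,100,amin=60)
P=[]
for c,st in B: P.append(w(d,c,.029,s)[0]);print(c,st,P[-1].round(4))
m=d['pixels'][:,:,::-1].copy()
for X in [(.444,-.0155,.019),(.5147,.0303,.019)]: cv2.circle(m,tuple(px(d,X,s)[0].astype(int).tolist()),3,(0,255,0),-1)
cv2.imwrite('pics/w1.png',cv2.resize(m,(800,600)))
E
```

```text
yaw -146.95 pos [ 0.4425 -0.0154  0.2139] units [-0.02 -0.01  3.27] turn -0.03
[260.5  137.38] [249, 132, 24, 12, 282] [ 0.4132 -0.0349  0.029 ]
[260.01 199.07] [249, 193, 23, 12, 228] [0.4723 0.0029 0.029 ]
```

View pics/w1.png

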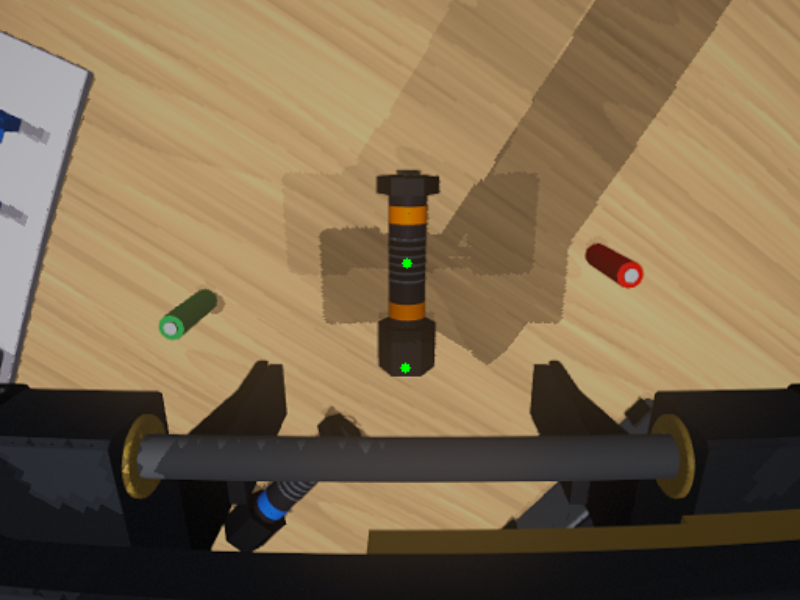

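The wrist view shows the orange torch vertical in the image, centred on my estimate (407,263), with the head at the bottom (405,350). The cells, at (185,312) and (615,265), are clear of the fingers. I'll go down and grip.

>>> send_rows([
  {"tx":0,"ty":0,"tz":0.9,"turn":0,"grip":1},
  {"tx":0,"ty":0,"tz":0.9,"turn":0,"grip":1},
  {"tx":0,"ty":0,"tz":0.8,"turn":0,"grip":1},
  {"tx":0,"ty":0,"tz":0.4,"turn":0,"grip":1},
  {"tx":0,"ty":0,"tz":0.25,"turn":0,"grip":1},
  {"tx":0,"ty":0,"tz":0,"turn":0,"grip":0},
  {"tx":0,"ty":0,"tz":0,"turn":0,"grip":0},
  {"tx":0,"ty":0,"tz":0,"turn":0,"grip":0},
  {"tx":0,"ty":0,"tz":0,"turn":0,"grip":0},
  {"tx":0,"ty":0,"tz":0,"turn":0,"grip":0},
  {"tx":0,"ty":0,"tz":0,"turn":0,"grip":0},
], newtons=25)

```text
time: 4.08
position: [0.4431, -0.0136, 0.0191]
tool_rot: [-0.893, 3.012, 0.0]
ft_force: [-1.1, -0.1, 0.3]
grip_width: 0.403
grip_force: 0.0
```

>>> send_rows([
  {"tx":0,"ty":0,"tz":0,"turn":0,"grip":0},
  {"tx":0,"ty":0,"tz":0,"turn":0,"grip":0},
  {"tx":0,"ty":0,"tz":0,"turn":0,"grip":0},
  {"tx":0,"ty":0,"tz":0,"turn":0,"grip":0},
])

```text
time: 4.58
position: [0.4438, -0.0143, 0.0194]
tool_rot: [-0.892, 3.011, -0.002]
ft_force: [1.0, -3.3, 5.0]
grip_width: 0.202
grip_force: 20.2
```

>>> send_rows([
  {"tx":0,"ty":0,"tz":0,"turn":0,"grip":0},
  {"tx":0,"ty":0,"tz":0,"turn":0,"grip":0},
])

```text
time: 4.82
position: [0.4438, -0.0143, 0.0194]
tool_rot: [-0.892, 3.011, -0.002]
ft_force: [1.2, -4.1, 4.5]
grip_width: 0.204
grip_force: 20.3
```

```bash
python3 - <<'E'
from h import *
from bench import ctrl
s=ctrl.get_state();print(s['grip_width'],s['grip_force'],s['ft_force'],s['position'])
d=ctrl.get_image('side')
u=px(d,s['position'],s)[0];x,y=(u-[80,60]).astype(int)
m=cv2.resize(d['pixels'][y:y+120,x:x+160,::-1],(800,600),interpolation=cv2.INTER_CUBIC)
cv2.imwrite('pics/s1.png',m)
E
```

```text
0.20390417543346956 20.274855494499207 [ 1.23419266 -4.08214912  4.50749993] [ 0.44376054 -0.01427772  0.01942456]
```

View pics/s1.png

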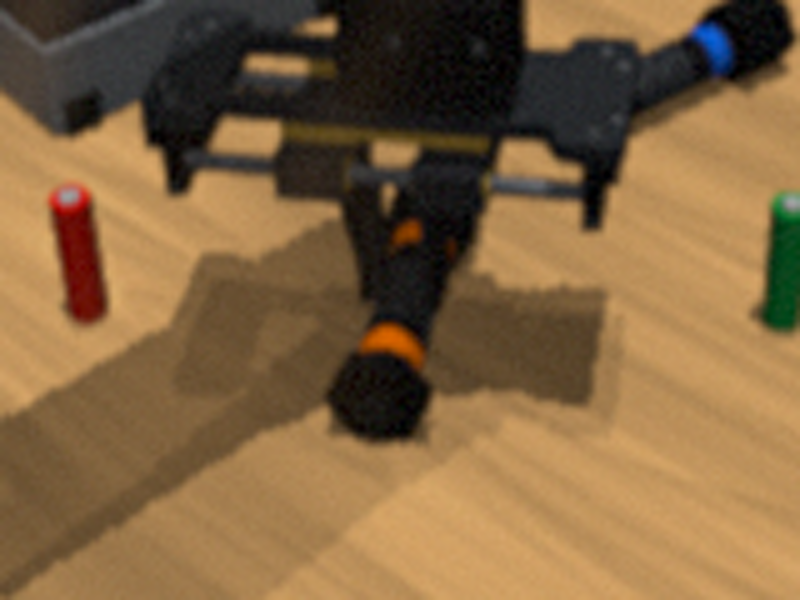

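The side crop shows both fingers around the barrel between the orange bands, with both cells standing. I'll lift, and check for tilt or slip.

>>> send_rows([
  {"tx":0,"ty":0,"tz":-0.2,"turn":0,"grip":0},
  {"tx":0,"ty":0,"tz":-0.4,"turn":0,"grip":0},
  {"tx":0,"ty":0,"tz":-0.7,"turn":0,"grip":0},
  {"tx":0,"ty":0,"tz":-0.7,"turn":0,"grip":0},
  {"tx":0,"ty":0,"tz":-0.4,"turn":0,"grip":0},
  {"tx":0,"ty":0,"tz":0,"turn":0.9,"grip":0},
  {"tx":0,"ty":0,"tz":0,"turn":0.9,"grip":0},
  {"tx":0,"ty":0,"tz":0,"turn":0.9,"grip":0},
  {"tx":0,"ty":0,"tz":0,"turn":0.55,"grip":0},
  {"tx":0,"ty":0,"tz":0,"turn":0,"grip":0},
])

```text
time: 6.12
position: [0.4424, -0.0128, 0.1629]
tool_rot: [0.195, -3.135, -0.001]
ft_force: [-0.2, -0.1, 0.5]
grip_width: 0.003
grip_force: 0.0
```

```bash
python3 - <<'E'
from h import *
from bench import ctrl
s=ctrl.get_state();d=ctrl.get_image('wrist');pickle.dump((s,d),open('d2.pkl','wb'))
print(s['grip_width'],s['grip_force'],s['ft_force'])
go(s,.548,-.3196,.165,186.9)
cv2.imwrite('pics/w2.png',cv2.resize(d['pixels'][:,:,::-1],(800,600)))
z=s['position'][2]
for c,st in blobs(d,5,20,150,60,amin=60): print(c,st,w(d,c,z+.01,s)[0].round(4))
E
```

```text
0.0034397441775001676 0.0 [-0.1859928  -0.1367231   0.50767355]
yaw -172.87 pos [ 0.4424 -0.0128  0.1629] units [-1.11 -5.29 -0.04] turn 0.03
[242.51 148.05] [227, 135, 31, 25, 399] [ 0.3874 -0.029   0.1729]
[274.16 211.73] [259, 198, 29, 24, 331] [ 0.4187 -0.0089  0.1729]
[374.49 335.67] [364, 332, 21, 11, 70] [0.4916 0.0635 0.1729]
[272.75 344.58] [249, 334, 45, 20, 361] [0.505  0.0023 0.1729]
```

View pics/w2.png

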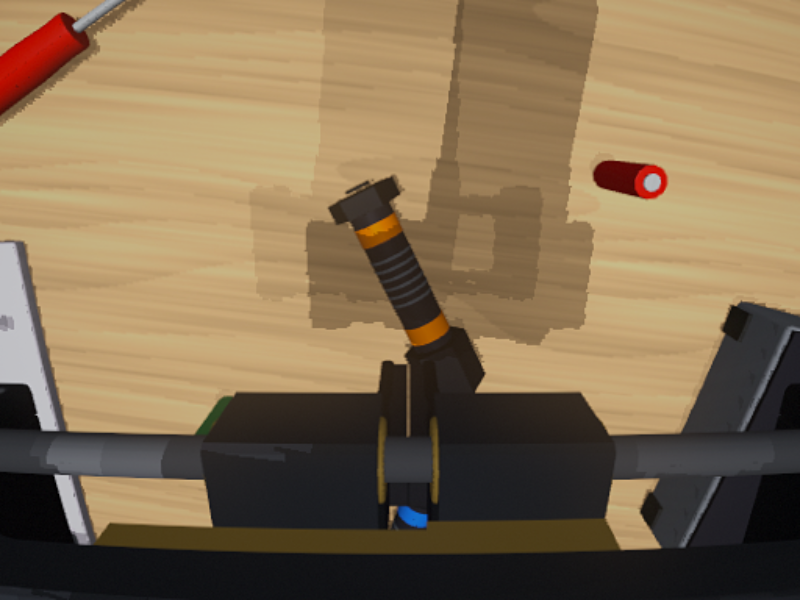

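The grip slipped off. The wrist view shows the torch still on the bench and the jaws shut, with their tip at about (408,362). A 17.6 mm width means the pads closed above the torch's axis, so I'll check where the fingertips really are.

```bash
python3 - <<'E'
from h import *
s,d=pickle.load(open('d2.pkl','rb'))
m=R.from_rotvec(s['tool_rot']).as_matrix()
for z in(-.02,-.01,-.005,0,.005,.01,.014,.02):print(z,[(px(d,s['position']+m@[x,0,z],s)[0]*1.5625).round(0).tolist() for x in(-.0095,0,.0095)])
P=[w(d,c,.029,s)[0] for c in((242.51,148.05),(274.16,211.73))];P=np.array(P)
print(P,P.mean(0),np.linalg.norm(P[1]-P[0]),np.degrees(np.arctan2(*(P[1]-P[0])[1::-1])))
g=d['pixels'][215:300:5,240:285:4].mean(2).astype(int);print(g)
E
```

```text
-0.02 [[408.0, 432.0], [408.0, 407.0], [408.0, 381.0]]
-0.01 [[408.0, 417.0], [408.0, 393.0], [408.0, 368.0]]
-0.005 [[408.0, 410.0], [408.0, 386.0], [408.0, 362.0]]
0 [[408.0, 403.0], [408.0, 380.0], [408.0, 356.0]]
0.005 [[408.0, 397.0], [408.0, 374.0], [408.0, 351.0]]
0.01 [[408.0, 391.0], [408.0, 369.0], [408.0, 346.0]]
0.014 [[408.0, 386.0], [408.0, 364.0], [408.0, 342.0]]
0.02 [[408.0, 379.0], [408.0, 358.0], [408.0, 336.0]]
[[ 0.41242599 -0.03390215  0.029     ]
 [ 0.47155521  0.00407119  0.029     ]] [ 0.4419906  -0.01491548  0.029     ] 0.07027260437545688 32.70895276100241
[[156 154 155 155 154 129  75  82  87  89  88  32]
 [152 152 154 153 157  91  90  81  54  37  37  31]
 [156 158 159 159 158  85  29  35  35  28  30  32]
 [157 156 130 158 159  59  31  32  39  31  32  39]
 [160  63  33  33  33  85  31  32  28  28  39  38]
 [156  27  31  34  33  89  31  30  28  26  38  38]
 [150  30  30  34  32  85  31  31  26  25  34  38]
 [153  31  31  31  31  86  29  29  25  25  24  35]
 [ 35  32  28  31  30  84  29  28  26  22  29  29]
 [ 35  31  29  29  27  81  26  27  27  21  28  28]
 [ 33  28  25  27  27  79  25  24  23  19  27  27]
 [ 32  61  22  25  26  84  24  25  26  51  29  27]
 [ 28  68  23  25  25  84  23  22  23  53  39  26]
 [ 27  73  39  39  39  36  38  38  37  54  46  26]
 [ 30  76  51  52  51  51  51  51  51  47  48  33]
 [ 28  72  56  57  57  57  57  57  57  57  59  30]
 [ 27  75  61  59  61  61  61  60  61  59  65  31]]
```

```bash
python3 - <<'E'
from h import *
s0,D=pickle.load(open('d0.pkl','rb'));d=D['side']
p=np.array([.44376,-.01428,.01942]);m=R.from_rotvec([-.892,3.011,-.002]).as_matrix()
o=(px(d,p)[0]-[80,60]).astype(int)
for y in(.009,.018,-.009,-.018):
  print(y,[((px(d,p+m@[x,y,z])[0]-o)*5).round(0).tolist() for x in(.0095,-.0095) for z in(-.01,0,.014)])
E
```

```text
0.009 [[375.0, 295.0], [376.0, 313.0], [377.0, 337.0], [384.0, 266.0], [385.0, 284.0], [386.0, 308.0]]
0.018 [[354.0, 293.0], [355.0, 311.0], [357.0, 335.0], [363.0, 264.0], [365.0, 282.0], [366.0, 306.0]]
-0.009 [[416.0, 299.0], [417.0, 317.0], [418.0, 341.0], [424.0, 270.0], [425.0, 288.0], [426.0, 312.0]]
-0.018 [[437.0, 301.0], [438.0, 319.0], [439.0, 343.0], [445.0, 272.0], [446.0, 289.0], [447.0, 314.0]]
```

Both the side picture and the chord width put the fingertips about 10 mm behind the reported TCP, not 14 mm ahead of it. I'll go back over the torch and go down in small steps, watching the force.

>>> send_rows([
  {"tx":0,"ty":0,"tz":0,"turn":-0.8,"grip":1},
  {"tx":0,"ty":0,"tz":0,"turn":-0.8,"grip":1},
  {"tx":0,"ty":0,"tz":0,"turn":-0.8,"grip":1},
  {"tx":0,"ty":0,"tz":0,"turn":-0.8,"grip":1},
  {"tx":0.02,"ty":-0.03,"tz":0,"turn":0,"grip":1},
  {"tx":0,"ty":0,"tz":0,"turn":0,"grip":1},
  {"tx":0,"ty":0,"tz":0.8,"turn":0,"grip":1},
  {"tx":0,"ty":0,"tz":0.8,"turn":0,"grip":1},
  {"tx":0,"ty":0,"tz":0.5,"turn":0,"grip":1},
  {"tx":0,"ty":0,"tz":0.3,"turn":0,"grip":1},
  {"tx":0,"ty":0,"tz":0,"turn":0,"grip":1},
])

```text
time: 7.55
position: [0.4416, -0.0158, 0.0178]
tool_rot: [0.88, -3.012, -0.001]
ft_force: [0.2, 0.8, 0.1]
grip_width: 0.991
grip_force: 0.0
```

>>> send_rows([
  {"tx":0,"ty":0,"tz":0.05,"turn":0,"grip":1},
  {"tx":0,"ty":0,"tz":0.05,"turn":0,"grip":1},
])

```text
time: 7.8
position: [0.444, -0.0156, 0.0138]
tool_rot: [-0.882, 3.013, -0.0]
ft_force: [-0.5, 0.0, -0.0]
grip_width: 0.997
grip_force: 0.0
```

>>> send_rows([
  {"tx":0,"ty":0,"tz":0.05,"turn":0,"grip":1},
  {"tx":0,"ty":0,"tz":0.05,"turn":0,"grip":1},
])

```text
time: 8.05
position: [0.4433, -0.0157, 0.0071]
tool_rot: [-0.882, 3.014, 0.0]
ft_force: [0.1, 0.2, -0.1]
grip_width: 0.995
grip_force: 0.0
```

>>> send_rows([
  {"tx":0,"ty":0,"tz":0.05,"turn":0,"grip":1},
  {"tx":0,"ty":0,"tz":0,"turn":0,"grip":1},
])

```text
time: 8.3
position: [0.4428, -0.0158, 0.0037]
tool_rot: [0.882, -3.015, -0.0]
ft_force: [-0.2, -0.3, 0.5]
grip_width: 0.997
grip_force: 0.0
```

>>> send_rows([
  {"tx":0,"ty":0,"tz":0.05,"turn":0,"grip":1},
  {"tx":0,"ty":0,"tz":0,"turn":0,"grip":1},
])

```text
time: 8.55
position: [0.4428, -0.0158, 0.0007]
tool_rot: [0.883, -3.015, -0.0]
ft_force: [-1.2, 0.3, -0.2]
grip_width: 0.996
grip_force: 0.0
```

>>> send_rows([
  {"tx":0,"ty":0,"tz":0.05,"turn":0,"grip":1},
  {"tx":0,"ty":0,"tz":0,"turn":0,"grip":1},
])

```text
time: 8.8
position: [0.4428, -0.0158, -0.0023]
tool_rot: [0.882, -3.015, -0.0]
ft_force: [0.1, -0.3, 0.2]
grip_width: 1.0
grip_force: 0.0
```

>>> send_rows([
  {"tx":0,"ty":0,"tz":0.04,"turn":0,"grip":1},
  {"tx":0,"ty":0,"tz":0,"turn":0,"grip":0},
  {"tx":0,"ty":0,"tz":0,"turn":0,"grip":0},
  {"tx":0,"ty":0,"tz":0,"turn":0,"grip":0},
  {"tx":0,"ty":0,"tz":0,"turn":0,"grip":0},
  {"tx":0,"ty":0,"tz":0,"turn":0,"grip":0},
  {"tx":0,"ty":0,"tz":0,"turn":0,"grip":0},
  {"tx":0,"ty":0,"tz":0,"turn":0,"grip":0},
  {"tx":0,"ty":0,"tz":0,"turn":0,"grip":0},
])

```text
time: 9.93
position: [0.4431, -0.0158, -0.0044]
tool_rot: [-0.883, 3.015, 0.0]
ft_force: [0.3, 0.4, 0.2]
grip_width: 0.302
grip_force: 25.0
```

>>> send_rows([
  {"tx":0,"ty":0,"tz":0,"turn":0,"grip":0},
  {"tx":0,"ty":0,"tz":0,"turn":0,"grip":0},
])

```text
time: 10.18
position: [0.4431, -0.0158, -0.0044]
tool_rot: [-0.882, 3.015, -0.0]
ft_force: [0.3, -0.2, 0.3]
grip_width: 0.299
grip_force: 25.0
```

The width is now 26 mm, which is the full barrel, and the forces are balanced. I'll lift and turn.

>>> send_rows([
  {"tx":0,"ty":0,"tz":-0.2,"turn":0,"grip":0},
  {"tx":0,"ty":0,"tz":-0.5,"turn":0,"grip":0},
  {"tx":0,"ty":0,"tz":-0.7,"turn":0,"grip":0},
  {"tx":0,"ty":0,"tz":-0.5,"turn":0,"grip":0},
  {"tx":0,"ty":0,"tz":-0.3,"turn":0,"grip":0},
  {"tx":0,"ty":0,"tz":0,"turn":0.8,"grip":0},
  {"tx":0,"ty":0,"tz":0,"turn":0.8,"grip":0},
  {"tx":0,"ty":0,"tz":0,"turn":0.8,"grip":0},
  {"tx":0,"ty":0,"tz":0,"turn":0.8,"grip":0},
  {"tx":0,"ty":0,"tz":0,"turn":0,"grip":0},
])

```text
time: 11.42
position: [0.4429, -0.0158, 0.128]
tool_rot: [-0.194, 3.135, 0.0]
ft_force: [0.2, 0.5, -1.8]
grip_width: 0.303
grip_force: 25.0
```

```bash
python3 - <<'E'
from h import *
from bench import ctrl
s=ctrl.get_state();d=ctrl.get_image('wrist');t=ctrl.get_image('top');pickle.dump((s,d,t),open('d3.pkl','wb'))
print(s['grip_width'],s['grip_force'],s['ft_force'])
go(s,.548,-.3196,.1266,186.9)
z=s['position'][2]+.0234
for dd in(d,t):
  P=[]
  for c,st in blobs(dd,5,20,150,60,box=(200,100,320,260),amin=20): P.append(w(dd,c,z+.01,s)[0]);print(c,st,P[-1].round(4))
E
```

```text
0.3027170896693146 25.000418722629547 [ 0.16355054  0.49367245 -1.83129983]
yaw -172.91 pos [ 0.4429 -0.0158  0.128 ] units [-1.11 -5.24  0.02] turn 0.02
[260.92 204.83] [231, 185, 60, 36, 1556] [ 0.408  -0.0204  0.1614]
```

The torch is held, and the band position puts its origin under the TCP to within a millimetre. I'll move over the cradle.

>>> send_rows([
  {"tx":-0.1,"ty":-0.44,"tz":0,"turn":0,"grip":0},
  {"tx":-0.18,"ty":-0.87,"tz":0,"turn":0,"grip":0},
  {"tx":-0.18,"ty":-0.87,"tz":0,"turn":0,"grip":0},
  {"tx":-0.19,"ty":-0.87,"tz":0,"turn":0,"grip":0},
  {"tx":-0.18,"ty":-0.87,"tz":0,"turn":0,"grip":0},
  {"tx":-0.18,"ty":-0.87,"tz":0,"turn":0,"grip":0},
  {"tx":-0.1,"ty":-0.45,"tz":0,"turn":0,"grip":0},
  {"tx":0,"ty":0,"tz":0,"turn":0,"grip":0},
])

```text
time: 12.52
position: [0.547, -0.3225, 0.1272]
tool_rot: [0.189, -3.135, 0.003]
ft_force: [-0.1, -0.1, -2.0]
grip_width: 0.303
grip_force: 25.0
```

```bash
python3 - <<'E'
from h import *
from bench import ctrl
s=ctrl.get_state();d=ctrl.get_image('wrist');t=ctrl.get_image('side');pickle.dump((s,d,t),open('d4.pkl','wb'))
print(s['grip_width'],s['ft_force']);go(s,.548,-.3196,.1266,186.9)
m=d['pixels'][:,:,::-1].copy()
a=np.radians(6.9);M=np.array([[np.cos(a),-np.sin(a)],[np.sin(a),np.cos(a)]])
def sw(x,y,z): return [*(np.array([.548,-.3196])+M@[x,y]),z]
for x in(-38,-28,28,38):
  for y in(-31,31):
    u=px(d,sw(x/1e3,y/1e3,.057),s)[0];print(x,y,u.round(1));cv2.circle(m,tuple(u.round().astype(int).tolist()),1,(0,255,255),-1)
for y in(-50,50):cv2.circle(m,tuple(px(d,sw(-.09,y/1e3,.01),s)[0].round().astype(int).tolist()),1,(0,0,255),-1)
cv2.imwrite('pics/w4.png',cv2.resize(m,(800,600),interpolation=cv2.INTER_CUBIC))
E
```

```text
0.30323865776744735 [-0.1283623  -0.13837737 -2.02875918]
yaw -173.09 pos [ 0.547  -0.3225  0.1272] units [-0.02  0.05  0.01] turn 0.0
-38 -31 [223.5 156.6]
-38 31 [306.7 156.7]
-28 -31 [223.9 169.7]
-28 31 [306.2 169.8]
28 -31 [226.2 237.6]
28 31 [303.2 237.7]
38 -31 [226.6 248.8]
38 31 [302.7 248.9]
```

View pics/w4.png

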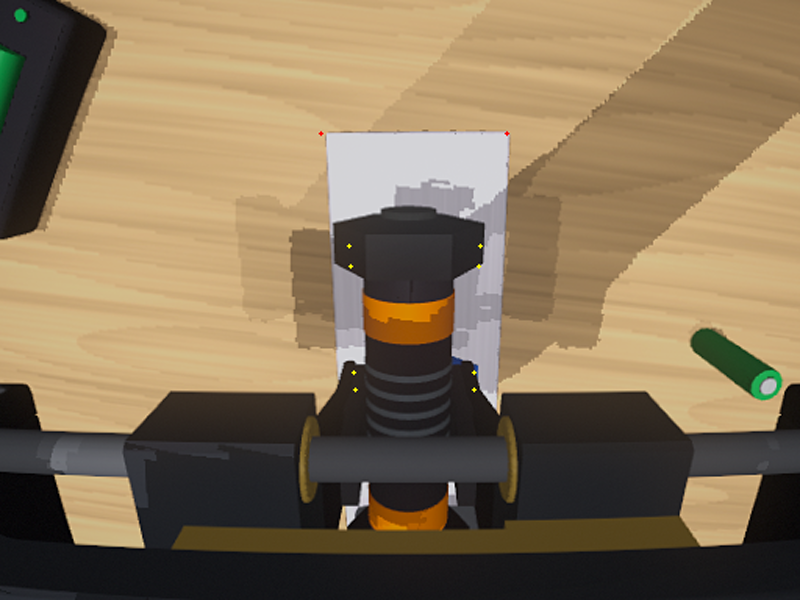

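The wrist view shows the torch over the stand. The plate's near corners are at (327,133) and (508,132), against my prediction of (321,133) and (507,133), so the stand lies about 2 mm toward +y. I'll fit the plate edges exactly.

```bash
python3 - <<'E'
from h import *
s,d,t=pickle.load(open('d4.pkl','rb'))
hsv=cv2.cvtColor(d['pixels'],cv2.COLOR_RGB2HSV);S=cv2.GaussianBlur(hsv[:,:,1],(1,3),0)
Lf,Rt=[],[]
for v in range(92,240,4):
    r=np.where((S[v]<45)&(hsv[v,:,2]>110))[0]; r=r[(r>195)&(r<340)]
    if len(r)==0: continue
    if v<140 or 160<v<225: Lf.append((r[0]-.5,v))
    if v<150: Rt.append((r[-1]+.5,v))
for n,E in(('L',Lf),('R',Rt)):
    P=w(d,E,.01,s)[:,:2]
    l=cv2.fitLine(P.astype(np.float32),cv2.DIST_HUBER,0,.001,.001).ravel();
    if l[0]<0:l[:2]*=-1
    a=np.degrees(np.arctan2(l[1],l[0]));nrm=np.array([-l[1],l[0]])
    res=(P-l[2:])@nrm
    print(n,len(P),'ang',a.round(2),'y at x=.548:',l[3]+(.548-l[2])*l[1]/l[0],'res',(res*1e3).round(1))
# nearer edge
for u in(225,245,280,310):
    c=S[60:110,u].astype(int);v=60+np.argmax(c<45);print(u,v,w(d,[(u,v-.5)],.01,s)[0].round(4))
E
```

```text
L 28 ang 7.22 y at x=.548: -0.36733162 res [ 0.2  0.1 -0.1 -0.2 -0.4  0.3  0.2  0.  -0.1 -0.3 -0.5  0.3 -0.  -0.2
 -0.4  0.4  0.2 -0.  -0.2 -0.4  0.4  0.2 -0.  -0.2  0.5  0.3  0.1 -0.1]
R 15 ang 6.93 y at x=.548: -0.26760307 res [-0.2  0.   0.2  0.3 -0.4 -0.2 -0.   0.2  0.3 -0.4 -0.2 -0.   0.2  0.4
 -0.3]
225 85 [ 0.4622 -0.3637  0.01  ]
245 85 [ 0.4602 -0.347   0.01  ]
280 84 [ 0.4558 -0.3179  0.01  ]
310 84 [ 0.4527 -0.2929  0.01  ]
```

The centreline is at y = -0.3175 with a yaw of 7.1°. I'll correct for that and go down to about 15 mm above seating.

>>> send_rows([
  {"tx":-0.02,"ty":0.08,"tz":0,"turn":-0.02,"grip":0},
  {"tx":0,"ty":0,"tz":0.3,"turn":0,"grip":0},
  {"tx":0,"ty":0,"tz":0.4,"turn":0,"grip":0},
  {"tx":0,"ty":0,"tz":0.4,"turn":0,"grip":0},
  {"tx":0,"ty":0,"tz":0.2,"turn":0,"grip":0},
  {"tx":0,"ty":0,"tz":0.1,"turn":0,"grip":0},
  {"tx":0,"ty":0,"tz":0,"turn":0,"grip":0},
])

```text
time: 13.5
position: [0.5483, -0.3146, 0.0435]
tool_rot: [-0.197, 3.135, 0.0]
ft_force: [1.5, -0.3, -1.4]
grip_width: 0.304
grip_force: 25.0
```

```bash
python3 - <<'E'
from h import *
from bench import ctrl
s=ctrl.get_state();d=ctrl.get_image('side')
go(s,.5475,-.3175,.0266,187.1);print(s['ft_force'])
u=px(d,[.548,-.3175,.05])[0];x,y=(u-[80,60]).astype(int)
cv2.imwrite('pics/s5.png',cv2.resize(d['pixels'][y:y+120,x:x+160,::-1],(800,600),interpolation=cv2.INTER_CUBIC))
E
```

```text
yaw -172.79 pos [ 0.5483 -0.3146  0.0435] units [ 0.02 -0.05  0.28] turn 0.01
[ 1.51465555 -0.33387784 -1.3797806 ]
```

View pics/s5.png

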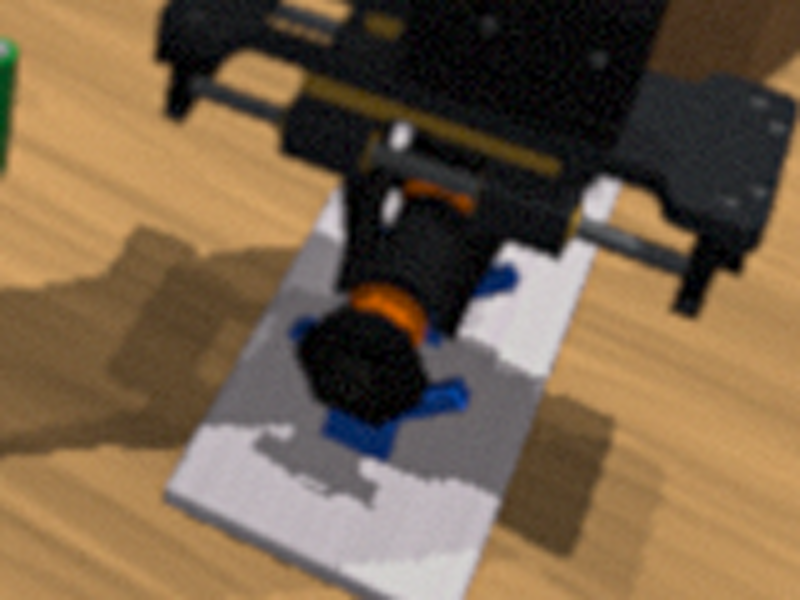

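The side crop shows the torch above both V blocks: tail collar at (365,365), near block at (365,430), a little toward +y. I'll correct by 3 mm and lower in fine steps.

>>> send_rows([
  {"tx":0.01,"ty":-0.05,"tz":0,"turn":0.01,"grip":0},
  {"tx":0,"ty":0,"tz":0.1,"turn":0,"grip":0},
  {"tx":0,"ty":0,"tz":0.08,"turn":0,"grip":0},
  {"tx":0,"ty":0,"tz":0,"turn":0,"grip":0},
])

```text
time: 14.05
position: [0.5476, -0.3174, 0.032]
tool_rot: [0.195, -3.134, -0.001]
ft_force: [-0.1, 0.5, -0.8]
grip_width: 0.3
grip_force: 25.0
```

>>> send_rows([
  {"tx":0,"ty":0,"tz":0.03,"turn":0,"grip":0},
  {"tx":0,"ty":0,"tz":0.03,"turn":0,"grip":0},
  {"tx":0,"ty":0,"tz":0,"turn":0,"grip":0},
])

```text
time: 14.42
position: [0.548, -0.3177, 0.029]
tool_rot: [0.195, -3.135, -0.0]
ft_force: [-0.1, -0.1, -1.6]
grip_width: 0.299
grip_force: 25.0
```

>>> send_rows([
  {"tx":0,"ty":0,"tz":0.03,"turn":0,"grip":0},
  {"tx":0,"ty":0,"tz":0,"turn":0,"grip":0},
])

```text
time: 14.68
position: [0.5482, -0.3178, 0.0276]
tool_rot: [-0.195, 3.135, 0.0]
ft_force: [-0.2, 0.9, -0.2]
grip_width: 0.304
grip_force: 25.0
```

>>> send_rows([
  {"tx":0,"ty":0,"tz":0.02,"turn":0,"grip":0},
  {"tx":0,"ty":0,"tz":0,"turn":0,"grip":0},
])

```text
time: 14.92
position: [0.5482, -0.3178, 0.0273]
tool_rot: [-0.195, 3.135, 0.001]
ft_force: [-2.6, 1.4, 5.9]
grip_width: 0.304
grip_force: 25.0
```

Contact at the expected height with a few newtons, so the torch is seated. I'll release and back off straight up.

>>> send_rows([
  {"tx":0,"ty":0,"tz":0,"turn":0,"grip":0.4},
  {"tx":0,"ty":0,"tz":0,"turn":0,"grip":0.5},
  {"tx":0,"ty":0,"tz":0,"turn":0,"grip":0.6},
  {"tx":0,"ty":0,"tz":0,"turn":0,"grip":0.6},
  {"tx":0,"ty":0,"tz":-0.2,"turn":0,"grip":0.6},
  {"tx":0,"ty":0,"tz":-0.5,"turn":0,"grip":0.6},
  {"tx":0,"ty":0,"tz":-0.9,"turn":0,"grip":0.6},
  {"tx":0,"ty":0,"tz":-0.9,"turn":0,"grip":0.6},
  {"tx":0,"ty":0,"tz":-0.5,"turn":0,"grip":0.6},
])

```text
time: 16.05
position: [0.549, -0.3188, 0.2108]
tool_rot: [-0.194, 3.131, -0.004]
ft_force: [1.0, 0.7, -0.2]
grip_width: 0.601
grip_force: 0.0
```

```bash
python3 - <<'E'
from h import *
from bench import ctrl
s=ctrl.get_state();d=ctrl.get_image('wrist');t=ctrl.get_image('side');pickle.dump((s,d,t),open('d6.pkl','wb'))
print(s['position'],s['ft_force'],s['grip_width'])
for dd,z in((d,.061),(t,.055)):
  for c,st in blobs(dd,5,20,150,60,box=(150,60,450,330),amin=15): print(c,st,w(dd,c,z,s)[0].round(4))
u=px(t,[.548,-.3175,.05])[0];x,y=(u-[60,45]).astype(int)
A=cv2.resize(t['pixels'][y:y+90,x:x+120,::-1],(400,300),interpolation=cv2.INTER_CUBIC)
B=cv2.resize(d['pixels'][:,:,::-1],(400,300),interpolation=cv2.INTER_AREA)
cv2.imwrite('pics/s6.png',np.hstack([A,B]))
E
```

```text
[ 0.54900029 -0.31883219  0.21075329] [ 1.02477926  0.7131899  -0.16596116] 0.6008361954373052
[263.48 140.52] [250, 134, 27, 14, 328] [ 0.5127 -0.3214  0.061 ]
[263.43 208.25] [251, 201, 25, 14, 267] [ 0.5825 -0.3126  0.061 ]
[153.86 273.15] [150, 266, 11, 20, 117] [ 0.6756 -0.4253  0.061 ]
[370.22 287.21] [361, 266, 17, 55, 300] [ 0.6631 -0.179   0.061 ]
[153.4  311.75] [150, 307, 9, 13, 40] [ 0.7289 -0.4254  0.061 ]
[194.77  81.55] [194, 76, 4, 12, 22] [1.1151 0.931  0.055 ]
[206.36  94.67] [204, 82, 6, 25, 88] [1.0186 0.7396 0.055 ]
[193.31  93.5 ] [190, 89, 6, 8, 16] [0.9938 0.7962 0.055 ]
[186.42 116.94] [169, 94, 53, 40, 289] [0.7997 0.6025 0.055 ]
[157.96 143.96] [155, 141, 9, 10, 23] [0.5946 0.4901 0.055 ]
[411.97 143.94] [405, 141, 14, 6, 34] [ 1.0996 -0.1139  0.055 ]
[212.52 164.91] [210, 163, 6, 5, 23] [0.6129 0.2552 0.055 ]
[369.89 184.86] [335, 164, 68, 44, 1713] [ 0.7996 -0.1283  0.055 ]
[431.55 205.39] [418, 192, 32, 24, 147] [ 0.8093 -0.2785  0.055 ]
[177.21 227.95] [174, 223, 6, 12, 19] [0.3706 0.1026 0.055 ]
[174.87 241.09] [169, 225, 12, 27, 67] [0.3403 0.0713 0.055 ]
[407.55 263.24] [399, 259, 16, 12, 94] [ 0.5896 -0.3139  0.055 ]
[396.02 287.24] [388, 283, 16, 12, 95] [ 0.5189 -0.323   0.055 ]
```

View pics/s6.png

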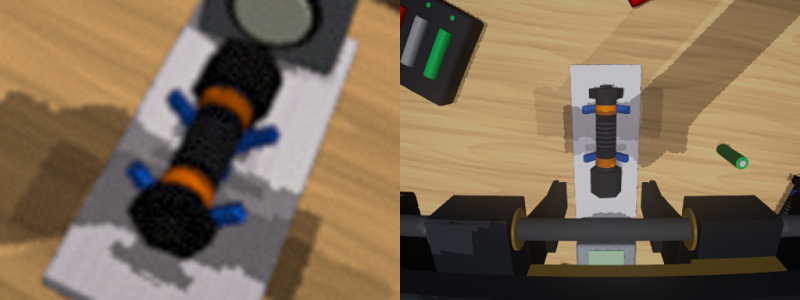

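The side and wrist views show the torch lying in both V blocks, lens toward the meter. The band midpoint is (0.5476,-0.317) and the yaw 7.2°, and the cells and the blue torch are undisturbed. Next I'll move over the dimmer.

>>> send_rows([
  {"tx":-0.12,"ty":0.96,"tz":-0.06,"turn":0,"grip":0.6},
  {"tx":-0.12,"ty":0.98,"tz":-0.06,"turn":0,"grip":0.6},
  {"tx":-0.12,"ty":0.98,"tz":-0.06,"turn":0,"grip":0.6},
  {"tx":-0.12,"ty":0.98,"tz":-0.06,"turn":0,"grip":0.6},
  {"tx":-0.12,"ty":0.98,"tz":-0.06,"turn":0,"grip":0.6},
  {"tx":-0.12,"ty":0.98,"tz":-0.06,"turn":0,"grip":0.6},
  {"tx":-0.12,"ty":0.98,"tz":-0.06,"turn":0,"grip":0.6},
  {"tx":-0.12,"ty":0.98,"tz":-0.06,"turn":0,"grip":0.6},
  {"tx":-0.12,"ty":0.98,"tz":-0.06,"turn":0,"grip":0.6},
  {"tx":-0.12,"ty":0.98,"tz":-0.06,"turn":0,"grip":0.6},
  {"tx":-0.1,"ty":0.97,"tz":-0.06,"turn":0,"grip":0.6},
  {"tx":0,"ty":0,"tz":0,"turn":0,"grip":0.6},
])

```text
time: 17.65
position: [0.5425, 0.3387, 0.2443]
tool_rot: [0.21, -3.132, -0.003]
ft_force: [0.3, -0.7, -0.2]
grip_width: 0.599
grip_force: 0.0
```

```bash
python3 - <<'E'
from h import *
from bench import ctrl
s=ctrl.get_state();d=ctrl.get_image('wrist');pickle.dump((s,d),open('d7.pkl','wb'))
print(s['position'],yaw(s),s['joint_positions'].round(2))
cv2.imwrite('pics/w7.png',cv2.resize(d['pixels'][:,:,::-1],(800,600),interpolation=cv2.INTER_CUBIC))
for n,a,b,z in(('yel',22,35,.068),('red',0,8,.107),('red2',172,179,.107),('grn',45,80,.062)):
  for c,st in blobs(d,a,b,110,50,box=(100,20,470,250),amin=12): print(n,c,st,w(d,c,z,s)[0].round(4))
E
```

```text
[0.54246442 0.33866593 0.24425591] -172.33372511829938 [-0.72  0.29  0.15  1.44 -0.05  1.42  1.14]
yel [217.22 100.63] [210, 89, 15, 24, 216] [0.4744 0.2845 0.068 ]
yel [173.83 211.66] [168, 206, 13, 12, 120] [0.6018 0.2473 0.068 ]
red [199.85 160.62] [195, 156, 11, 10, 39] [0.5304 0.2782 0.107 ]
red [318.16 183.05] [306, 169, 26, 29, 555] [0.5372 0.3945 0.107 ]
red [199.37 217.12] [193, 211, 14, 13, 139] [0.5883 0.2823 0.107 ]
```

View pics/w7.png

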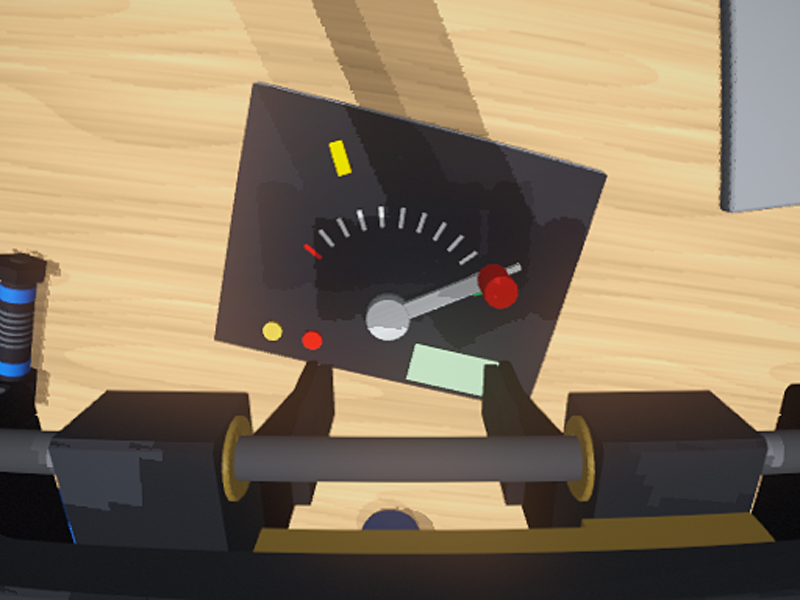

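The wrist view shows the box corners at (254,83), (606,175), (533,395) and (215,341), the pivot cap at (388,317), the pointer tip at (521,266), the knob at (501,292) and the tab at (340,158). I'll fit the dimmer from these points.

```bash
cat > fit.py <<'E'
from h import *
from scipy.optimize import least_squares
def ang(v): return np.degrees(np.arctan2(v[1],v[0]))
def corners(p): 
    c,s_=np.cos(p[2]),np.sin(p[2]);M=np.array([[c,-s_],[s_,c]])
    return np.c_[(M@np.array([[-.135,-.125],[-.135,.125],[.055,.125],[.055,-.125]]).T).T+p[:2],[.06]*4]
E
python3 - <<'E'
from fit import *
s,d=pickle.load(open('d7.pkl','rb'));k=1/1.5625
U=np.array([(254,83),(606,175),(533,396),(215,341)])*k
f=least_squares(lambda p:(px(d,corners(p),s)-U).ravel(),[.578,.325,-.1],x_scale=[.01,.01,.1])
print('wrist dimmer',f.x,np.degrees(f.x[2]),f.fun.round(1))
s0,D=pickle.load(open('d0.pkl','rb'));t=D['top'];s_=None
V=np.array([(191.8,222.2),(103.75,211.7),(113.5,146),(199.75,155.75)])
g=least_squares(lambda p:(px(t,corners([*p[:2],p[2]]))[[0,1,2,3]]-V).ravel(),[.578,.325,-.1],x_scale=[.01,.01,.1])
print('top dimmer',g.x,np.degrees(g.x[2]),g.fun.round(1))
for z in(.07,.075,.08):print('pivcap',z,w(d,np.array([(388,317)])*k,z,s)[0],w(t,[(152.5,168.5)],z)[0])
tip=w(d,np.array([(521,266)])*k,.071,s)[0];knob=w(d,np.array([(501,292)])*k,.11,s)[0];
tab=w(d,[(217.22,100.63)],.068,s)[0];red=w(d,np.array([(313,251)])*k,.0605,s)[0]
hsv=cv2.cvtColor(d['pixels'],cv2.COLOR_RGB2HSV);m=cv2.inRange(hsv,(22,110,50),(35,255,255));ys,xs=np.nonzero(m[85:118,205:230])
P=w(d,np.c_[xs+205,ys+85],.068,s)[:,:2];l=cv2.fitLine(P.astype(np.float32),cv2.DIST_L2,0,.01,.01).ravel();print('tab axis',ang(l[:2])%180+180)
for n,X in(('tip',tip),('knob',knob),('tab',tab),('redtick',red)):
    v=X[:2]-f.x[:2];print(n,X.round(4),'r',np.linalg.norm(v).round(4),'dir',ang(v).round(1)%360,'joint',(np.radians(ang(v)-180)+1.1-f.x[2])%6.2832)
E
```

```text
wrist dimmer [ 0.57826133  0.33176837 -0.09142486] -5.2382587063973265 [-3.1 -2.5  4.5 -5.  -0.4  9.1 -0.7  1.8]
top dimmer [ 0.57891686  0.32728394 -0.1050761 ] -6.02041726277459 [ 0.6  1.2 -1.   0.9 -1.1 -1.2  1.3 -1. ]
pivcap 0.07 [0.57935257 0.32971997 0.07      ] [0.57976593 0.32858789 0.07      ]
pivcap 0.075 [0.57762384 0.32968111 0.075     ] [0.57910927 0.32749824 0.075     ]
pivcap 0.08 [0.57589511 0.32964225 0.08      ] [0.57845262 0.32640858 0.08      ]
tab axis 203.31985
tip [0.5298 0.4161 0.071 ] r 0.0973 dir 119.8 joint 0.1416002604158948
knob [0.5399 0.3969 0.11  ] r 0.0756 dir 120.5 joint 0.1527805412325527
tab [0.4744 0.2845 0.068 ] r 0.1141 dir 204.5 joint 1.6190177440411055
redtick [0.541  0.2714 0.0605] r 0.071 dir 238.3 joint 2.2089731239349657
```

The pivot is at (0.5785,0.3297). The lever points at about 119.4° and the tab at about 203.4°, which matches the tab's own axis. The swing is therefore about 84°. I'll align the tool's x axis with the lever.

>>> send_rows([
  {"tx":0,"ty":0,"tz":0,"turn":0.85,"grip":0.6},
  {"tx":0,"ty":0,"tz":0,"turn":0.85,"grip":0.6},
  {"tx":0,"ty":0,"tz":0,"turn":0.85,"grip":0.6},
  {"tx":0,"ty":0,"tz":0,"turn":0.85,"grip":0.6},
  {"tx":0,"ty":0,"tz":0,"turn":0.85,"grip":0.6},
  {"tx":0,"ty":0,"tz":0,"turn":0.85,"grip":0.6},
  {"tx":0,"ty":0,"tz":0,"turn":0.85,"grip":0.6},
  {"tx":0,"ty":0,"tz":0,"turn":0.85,"grip":0.6},
  {"tx":0,"ty":0,"tz":0,"turn":0.85,"grip":0.6},
  {"tx":0,"ty":0,"tz":0,"turn":0.89,"grip":0.6},
  {"tx":0,"ty":0,"tz":0,"turn":0,"grip":0.6},
])

```text
time: 19.08
position: [0.546, 0.3299, 0.2455]
tool_rot: [1.601, 2.703, -0.001]
ft_force: [-0.4, 0.0, 0.3]
grip_width: 0.6
grip_force: 0.0
```

```bash
python3 - <<'E'
from h import *
from bench import ctrl
s=ctrl.get_state();go(s,.5402,.3977,.072,119.4)
E
```

```text
yaw 118.73 pos [0.546  0.3299 0.2455] units [1.04 0.46 2.89] turn -0.08
```

>>> send_rows([
  {"tx":0.52,"ty":0.23,"tz":0,"turn":-0.08,"grip":0.6},
  {"tx":0.52,"ty":0.23,"tz":0,"turn":0,"grip":0.6},
  {"tx":0,"ty":0,"tz":0.8,"turn":0,"grip":0.6},
  {"tx":0,"ty":0,"tz":0.7,"turn":0,"grip":0.6},
  {"tx":0,"ty":0,"tz":0,"turn":0,"grip":0.6},
  {"tx":0,"ty":0,"tz":0,"turn":0,"grip":0.6},
])

```text
time: 19.82
position: [0.5404, 0.3998, 0.1577]
tool_rot: [1.584, 2.712, 0.003]
ft_force: [-0.4, 0.9, 0.8]
grip_width: 0.599
grip_force: 0.0
```

```bash
python3 - <<'E'
from h import *
from bench import ctrl
s=ctrl.get_state();d=ctrl.get_image('wrist');pickle.dump((s,d),open('d8.pkl','wb'))
go(s,.5402,.3977,.072,119.4)
for c,st in blobs(d,0,8,120,50,amin=80)+blobs(d,172,179,120,50,amin=80): print(c,st,w(d,c,.1,s)[0].round(4))
print('expect knob top px',px(d,[.5402,.3977,.11],s),'foot',px(d,[.5402,.3977,.074],s))
E
```

```text
yaw 119.44 pos [0.5404 0.3998 0.1577] units [-0.03 -0.02  1.43] turn 0.0
[259.57 208.68] [245, 188, 30, 41, 974] [0.5394 0.3984 0.1   ]
[258.32 327.72] [251, 321, 15, 14, 169] [0.5915 0.3038 0.1   ]
expect knob top px [[260.0447324  214.81616326]] foot [[260.05242621 198.84070976]]
```

The knob is exactly where expected and centred between the jaws. I'll go down and grip it lightly.

>>> send_rows([
  {"tx":-0.03,"ty":-0.01,"tz":0.4,"turn":0,"grip":0.6},
  {"tx":0,"ty":0,"tz":0.5,"turn":0,"grip":0.6},
  {"tx":0,"ty":0,"tz":0.35,"turn":0,"grip":0.6},
  {"tx":0,"ty":0,"tz":0.15,"turn":0,"grip":0.6},
  {"tx":0,"ty":0,"tz":0,"turn":0,"grip":0.4},
  {"tx":0,"ty":0,"tz":0,"turn":0,"grip":0.2},
  {"tx":0,"ty":0,"tz":0,"turn":0,"grip":0.2},
  {"tx":0,"ty":0,"tz":0,"turn":0,"grip":0.2},
  {"tx":0,"ty":0,"tz":0,"turn":0,"grip":0.2},
], newtons=10)

```text
time: 21.0
position: [0.5401, 0.3984, 0.0725]
tool_rot: [1.584, 2.713, 0.002]
ft_force: [-0.6, 1.0, 2.4]
grip_width: 0.253
grip_force: 10.0
```

>>> send_rows([
  {"tx":-0.01,"ty":-0.158,"tz":0,"turn":-0.875,"grip":0.2},
  {"tx":-0.01,"ty":-0.158,"tz":0,"turn":-0.875,"grip":0.2},
  {"tx":-0.01,"ty":-0.158,"tz":0,"turn":-0.875,"grip":0.2},
  {"tx":0,"ty":0,"tz":0,"turn":0,"grip":0.2},
])

```text
time: 21.5
position: [0.518, 0.3793, 0.0724]
tool_rot: [1.066, 2.955, 0.0]
ft_force: [-0.7, -0.4, 3.2]
grip_width: 0.249
grip_force: 10.0
```

```bash
cat > lv.py <<'E'
from fit import *
from bench import ctrl
s=ctrl.get_state();v=s['position'][:2]-[.5785,.3297]
print('r',np.linalg.norm(v),'dir',ang(v)%360,'yaw',yaw(s)%360,s['ft_force'],s['grip_width'],s['grip_force'])
E
python3 lv.py
```

```text
r 0.0782247713715519 dir 140.62316545968994 yaw 140.34434500764326 [-0.71788865 -0.41935613  3.17789641] 0.24914025080111635 9.999101164285094
```

Tracking the arc well: 140.6° from 119.4°, radius 78 mm. I'll go on by 8 rows, to about 196.6°.

>>> send_rows([
  {"tx":-0.01,"ty":-0.158,"tz":0,"turn":-0.875,"grip":0.2},
  {"tx":-0.01,"ty":-0.158,"tz":0,"turn":-0.875,"grip":0.2},
  {"tx":-0.01,"ty":-0.158,"tz":0,"turn":-0.875,"grip":0.2},
  {"tx":-0.01,"ty":-0.158,"tz":0,"turn":-0.875,"grip":0.2},
  {"tx":-0.01,"ty":-0.158,"tz":0,"turn":-0.875,"grip":0.2},
  {"tx":-0.01,"ty":-0.158,"tz":0,"turn":-0.875,"grip":0.2},
  {"tx":-0.01,"ty":-0.158,"tz":0,"turn":-0.875,"grip":0.2},
  {"tx":-0.01,"ty":-0.158,"tz":0,"turn":-0.875,"grip":0.2},
  {"tx":0,"ty":0,"tz":0,"turn":0,"grip":0.2},
])

```text
time: 22.62
position: [0.5039, 0.3076, 0.0723]
tool_rot: [0.442, -3.11, 0.0]
ft_force: [-1.9, -1.7, 5.6]
grip_width: 0.246
grip_force: 10.0
```

```bash
python3 lv.py; python3 - <<'E'
from fit import *
from bench import ctrl
s=ctrl.get_state();d=ctrl.get_image('wrist');t=ctrl.get_image('top');pickle.dump((s,d,t),open('d9.pkl','wb'))
for dd in(d,t):
  for c,st in blobs(dd,22,35,110,80,amin=20):
    X=w(dd,c,.068,s)[0]
    if np.linalg.norm(X[:2]-[.475,.285])<.02: print('tab',c,st,X.round(4),ang(X[:2]-[.5785,.3297])%360)
E
```

```text
r 0.07784859760210702 dir 196.48566021386426 yaw 196.19244159768385 [-1.86447353 -1.74864632  5.60437319] 0.24609375165407898 9.999410219024867
tab [235.9  181.06] [225, 161, 22, 41, 684] [0.4733 0.2843 0.068 ] 203.35228681142902
tab [168.   207.65] [166, 205, 5, 7, 23] [0.4733 0.2835 0.068 ] 203.69383108864997
```

```bash
cat > tip.py <<'E'
from fit import *
import sys
def tip(f,p=np.array([.5785,.3297])):
    s,d=pickle.load(open(f,'rb'))[:2]
    hsv=cv2.cvtColor(d['pixels'],cv2.COLOR_RGB2HSV)
    ys,xs=np.nonzero((hsv[:,:,1]<60)&(hsv[:,:,2]>95))
    P=w(d,np.c_[xs,ys],.071,s)[:,:2]-p
    r=np.linalg.norm(P,axis=1);a=np.degrees(np.arctan2(P[:,1],P[:,0]))%360
    for lo,hi in((.088,.092),(.092,.096),(.096,.1),(.1,.104)):
        q=a[(r>lo)&(r<hi)&(abs(a-200)<14)]
        if len(q): print('pointer r',lo,len(q),q.mean().round(2),q.min().round(1),q.max().round(1))
    ys,xs=np.nonzero(cv2.inRange(hsv,(22,110,60),(35,255,255)))
    P=w(d,np.c_[xs,ys],.068,s)[:,:2]-p;r=np.linalg.norm(P,axis=1);a=np.degrees(np.arctan2(P[:,1],P[:,0]))%360
    for lo,hi in((.103,.108),(.108,.113),(.113,.118),(.118,.124)):
        q=a[(r>lo)&(r<hi)&(abs(a-203)<8)]
        if len(q): print('tab r',lo,len(q),q.mean().round(2))
tip(sys.argv[1])
E
python3 tip.py d9.pkl
```

```text
pointer r 0.088 56 196.62 195.3 197.9
pointer r 0.092 55 196.58 195.4 197.8
pointer r 0.096 34 196.59 195.4 197.8
tab r 0.103 143 203.38
tab r 0.108 151 203.34
tab r 0.113 154 203.32
tab r 0.118 192 203.33
```

The pointer is at 196.6° and the tab at 203.35°. I'll move 6° and measure again.

>>> send_rows([
  {"tx":-0.002,"ty":-0.068,"tz":0,"turn":-0.37,"grip":0.2},
  {"tx":-0.002,"ty":-0.068,"tz":0,"turn":-0.37,"grip":0.2},
  {"tx":0,"ty":0,"tz":0,"turn":0,"grip":0.2},
  {"tx":0,"ty":0,"tz":0,"turn":0,"grip":0.2},
])

```text
time: 23.22
position: [0.5063, 0.3009, 0.0723]
tool_rot: [-0.603, 3.083, -0.0]
ft_force: [-3.0, -2.3, 6.3]
grip_width: 0.247
grip_force: 10.0
```

```bash
cat > shot.py <<'E'
from h import *
from bench import ctrl
import sys
s=ctrl.get_state();d=ctrl.get_image('wrist');pickle.dump((s,d),open(sys.argv[1],'wb'))
E
python3 lv.py; python3 shot.py d10.pkl; python3 tip.py d10.pkl
```

```text
r 0.07776714041246466 dir 201.77009326508514 yaw 202.15008081384343 [-2.98485005 -2.28264926  6.31331698] 0.24685151503576622 9.999984819442034
pointer r 0.088 51 201.71 200.3 202.9
pointer r 0.092 56 201.61 200.4 202.8
pointer r 0.096 37 201.73 200.5 202.8
tab r 0.103 141 203.46
tab r 0.108 138 203.59
tab r 0.113 153 203.5
tab r 0.118 187 203.42
```

>>> send_rows([
  {"tx":0,"ty":-0.036,"tz":0,"turn":-0.2,"grip":0.2},
  {"tx":0,"ty":0,"tz":0,"turn":0,"grip":0.2},
  {"tx":0,"ty":0,"tz":0,"turn":0,"grip":0.2},
])

```text
time: 23.65
position: [0.5069, 0.2992, 0.0723]
tool_rot: [0.646, -3.074, -0.0]
ft_force: [-1.3, -0.8, 5.5]
grip_width: 0.249
grip_force: 10.0
```

```bash
python3 lv.py; python3 shot.py d11.pkl; python3 tip.py d11.pkl
```

```text
r 0.07780666915965774 dir 203.09434719466674 yaw 203.75083045783055 [-1.32147776 -0.793066    5.53442826] 0.2486528824182449 9.999349764548242
pointer r 0.088 56 202.93 201.6 204.2
pointer r 0.092 55 202.99 201.7 204.2
pointer r 0.096 37 203.03 201.8 204.2
tab r 0.103 151 203.54
tab r 0.108 138 203.49
tab r 0.113 153 203.53
tab r 0.118 187 203.54
```

>>> send_rows([
  {"tx":0,"ty":-0.008,"tz":0,"turn":0,"grip":0.2},
  {"tx":0,"ty":0,"tz":0,"turn":0,"grip":0.2},
  {"tx":0,"ty":0,"tz":0,"turn":0,"grip":0.4},
  {"tx":0,"ty":0,"tz":0,"turn":0,"grip":0.6},
  {"tx":0,"ty":0,"tz":0,"turn":0,"grip":0.6},
  {"tx":0,"ty":0,"tz":0,"turn":0,"grip":0.6},
  {"tx":0,"ty":0,"tz":-0.3,"turn":0,"grip":0.6},
  {"tx":0,"ty":0,"tz":-0.7,"turn":0,"grip":0.6},
  {"tx":0,"ty":0,"tz":-0.5,"turn":0,"grip":0.6},
  {"tx":0,"ty":0,"tz":0,"turn":0,"grip":0.6},
  {"tx":0,"ty":0,"tz":0,"turn":0,"grip":0.6},
  {"tx":0,"ty":0,"tz":0,"turn":0,"grip":0.6},
])

```text
time: 25.2
position: [0.5066, 0.2976, 0.1607]
tool_rot: [0.651, -3.071, 0.001]
ft_force: [-0.6, 0.8, -0.4]
grip_width: 0.603
grip_force: 0.0
```

```bash
python3 lv.py; python3 shot.py d12.pkl; python3 tip.py d12.pkl
```

```text
r 0.07878423366710151 dir 204.06639647409696 yaw 203.9490522873286 [-0.57661993  0.76342687 -0.35266348] 0.6027843926037156 0.0
pointer r 0.088 25 202.95 201.9 204.0
pointer r 0.092 25 203.0 202.0 204.0
pointer r 0.096 14 203.11 202.1 204.0
tab r 0.103 66 203.55
tab r 0.108 69 203.47
tab r 0.113 72 203.4
tab r 0.118 94 203.47
```

The lever is within about 0.5° of the tab and short of it, and it stayed put after release. I'll check the bystanders and the torch numerically, then hand in.

```bash
python3 - <<'E'
from h import *
from bench import ctrl
D=pickle.load(open('d0.pkl','rb'))[1];t=ctrl.get_image('side');o=D['side']
for n,a in(('grn',(45,80,120,50,(300,210,340,265))),('red',(0,8,120,60,(160,215,190,260))),('blueband',(100,125,150,60,(265,180,325,225))),('orange',(5,20,150,60,(380,250,430,310)))):
    print(n,[(c.tolist(),st[4]) for c,st in blobs(o,*a)],'->',[(c.tolist(),st[4]) for c,st in blobs(t,*a)])
print(ctrl.get_state()['time']);print(ctrl.close_job())
E
```

```text
grn [([317.24, 239.75], 136)] -> [([316.99, 239.78], 146)]
red [([175.4, 237.53], 173)] -> [([175.41, 237.74], 168)]
blueband [([302.44, 195.62], 50), ([282.08, 205.9], 52)] -> [([302.45, 195.62], 53), ([281.92, 205.79], 53)]
orange [] -> [([407.3, 263.19], 102), ([396.1, 286.81], 104)]
25.3
the job is handed in; nothing more can be done
None
```

The job is handed in at 25.3 s: the orange torch is seated in the cradle with its lens facing the meter, the lever pointer is about 0.5° short of the yellow tab, and the tab, the blue torch and both cells are where they were; the first grip closed too high and slipped off, so I picked the torch up on a second try.

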